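Lift the boiled eggs out of the egg cooker and hold them to drip

TASK

The eggs are done: take the clear dome off the egg cooker by its knob and set it down gently, rim down, in the middle of the chopping board. Then lift the rack with its four eggs out by its black centre grip, at least 10 cm up from its seat, and hold it level and still right above the cooker for a couple of seconds so that it drips back into the base; finish there, still holding the rack in the air with every egg in its cup. Leave everything else on the worktop where it is.

Things in the scene. Friction and masses are not known exactly. Their poses are not given: they have to be found in the camera images.
- cooker: electric egg cooker's heater base: round white plastic base 192 mm across with a black dial on its front (-x) side and two small black lugs at its left and right; origin centre of its underside on the worktop, z up. Fixed to the worktop. Its flat steel heating plate, the rack's seat, lies at z = 55 mm, in a recess 161 mm across and 7 mm deep; its rim, on which the dome stands, is at z = 62 mm
- dome: clear plastic dome lid, 181 mm across the rim, 106 mm high to its flat top (wall 4 mm, open below), 200 g more or less; origin at the centre of its rim plane, z up through the knob. It starts standing loose on the cooker's rim, over rack and eggs
- dome_knob (a point): centre of the black round knob on top of the dome: knob 29 mm diameter, full width from 113 to 134 mm above the dome's rim plane, top at 136 mm; this point is 124 mm above the rim plane, on the axis
- board: wooden chopping board, 300 mm (its x) by 220 mm (its y), 18 mm thick, fixed, bare; origin at the centre of its underside on the worktop, top at 18 mm
- rack: steel egg rack: disc 156 mm across with six egg cups in a ring (four are filled, two that face each other are empty) and a centre post with a black grip; 160 g empty, more or less; origin at the centre of the disc's underside, z up. It starts loose on the cooker's seat, its underside 55 mm above the cooker's underside, seen through the clear dome
- rack_grip (a point): centre of the rack's black grip block, 82 mm above the rack's underside: block 40 mm along the rack's x, 14 mm thick along the rack's y, 32 mm high (66 to 98 mm above the rack's underside). Pinch it across its thickness, along the rack's y. The egg tops reach 61 mm above the rack's underside, with the eggs' axes 49 mm from the post
- egg0: brown egg 43 mm thick and 57 mm long, about 60 g, loose, standing blunt end down in its cup; origin on its axis 21.5 mm above the blunt end
- egg1: brown egg 43 mm thick and 57 mm long, about 60 g, loose, standing blunt end down in its cup; origin on its axis 21.5 mm above the blunt end
- egg2: brown egg 43 mm thick and 57 mm long, about 60 g, loose, standing blunt end down in its cup; origin on its axis 21.5 mm above the blunt end
- egg3: brown egg 43 mm thick and 57 mm long, about 60 g, loose, standing blunt end down in its cup; origin on its axis 21.5 mm above the blunt end
- cup0 (a point): where the origin of egg0 belongs in its cup, fixed to the rack at x = 42, y = 24, z = 26 mm in the rack's frame
- cup1 (a point): where the origin of egg1 belongs in its cup, fixed to the rack at x = -42, y = 24, z = 26 mm in the rack's frame
- cup2 (a point): where the origin of egg2 belongs in its cup, fixed to the rack at x = -42, y = -24, z = 26 mm in the rack's frame
- cup3 (a point): where the origin of egg3 belongs in its cup, fixed to the rack at x = 42, y = -24, z = 26 mm in the rack's frame
- salt: glass salt shaker, 38 mm across, 86 mm high, bystander, origin centre of its underside
- pepper: glass pepper shaker, 38 mm across, 86 mm high, bystander, origin centre of its underside
- eggcup1: white china egg cup, 49 mm across, 56 mm high, bystander, origin centre of its underside
- eggcup2: white china egg cup like the other, bystander, origin centre of its underside
- teaspoon: steel spoon, 150 mm long, lying flat, bystander

How it is judged:
On the way, in this order (a step that is already met when the one before it is completed fails the run):
1. the dome stands rim down on the chopping board, let go (height (world z) of dome between 0.012 and 0.026 m and angle between dome's own z axis and vertical below 0.06 rad and x of dome in the frame of board between -0.085 and 0.085 m and y of dome in the frame of board between -0.055 and 0.055 m and contact force between dome and the arm below 0.05 N and linear speed of dome below 0.03 m/s), for 0.2 s.
2. the rack is held level and still in the air above the cooker for a couple of seconds, all four eggs in their cups (z of rack in the frame of cooker above 0.145 m and horizontal distance between rack and cooker below 0.05 m and angle between rack's own z axis and vertical below 0.07 rad and linear speed of rack below 0.02 m/s and angular speed of rack below 0.15 rad/s and contact force between rack and cooker below 0.05 N and contact force between rack and the fingers above 0.5 N and distance between egg0 and cup0 below 0.01 m and distance between egg1 and cup1 below 0.01 m and distance between egg2 and cup2 below 0.01 m and distance between egg3 and cup3 below 0.01 m), for 1.5 s.
At the end, for the whole second after the job is handed in: Fingers hold the rack 90 mm or more above its seat, within 50 mm of the cooker's axis, level to 4 degrees, still, clear of the cooker, each egg within 10 mm of its cup place; the dome stands let go, rim down, within 85 mm (x) and 55 mm (y) of the board's centre; bystanders unmoved (all of step 1 and all of step 2); the arm keeps its last pose, push and grip.
It fails at once if the dome is dropped (falls free by more than about a centimetre) (linear speed of dome above 0.5 m/s and contact force between dome and the arm below 0.05 N).
It fails at once if the dome is slammed down on the board (over 40 N) (contact force between dome and board above 40 N).
It fails at once if an egg leaves its cup (distance between egg0 and cup0 above 0.025 m or distance between egg1 and cup1 above 0.025 m or distance between egg2 and cup2 above 0.025 m or distance between egg3 and cup3 above 0.025 m).
It fails at once if the rack is tipped by more than 15 degrees (angle between rack's own z axis and vertical above 0.26 rad).
It fails at once if a bystander is moved by more than 30 mm or knocked over (angle between any of salt, pepper, eggcup1, eggcup2's own z axis and vertical above 0.5 rad or distance of any of salt, pepper, eggcup1, eggcup2, teaspoon from where it was at the start of the episode above 0.03 m).
It also fails if it takes over 58 s, if anything falls off the work surface, if the arm or the gripper's body presses on something with over 40 N, if the wrist force passes 120 N, or if a joint passes its speed limit or range.

ROBOT

A 6-joint arm with a two-finger parallel gripper is mounted at the origin on the work surface. World frame = base frame: x ahead of the robot, y to its left, z up, the work surface at z = 0. Lengths are in m, angles in rad, forces in N, time in s.
With the tool pointing down it reaches from about 0.35 to 0.85 m from the base axis. Payload 8.1 kg.
Tool frame: the origin (TCP) lies on the centre line of the jaws, within the pads' length; the fingertips stand robot.tips_ahead ahead of it and the grasp point (between the pads) lies 6 mm ahead of it (robot.tips_ahead is the distance from the TCP to the fingertips, in m); z points along the fingers, y is the line along which they close (so a half turn about z gives the same grasp; the last joint's range is limited). The gripper opens to 93 mm and grips with 3 to 60 N. Pads are 15 mm wide; open, the fingers measure 128 mm over their backs; the gripper's body (75 mm by 188 mm) begins 65 mm behind the grasp point.
Start: joints at [-0.085, 0.13, 1.488, -0, 1.523, -0.085], TCP at [0.6, 0, 0.244] pointing down, gripper open.
Joint ranges: [-2.96, 2.96], [-0.89, 2.26], [0.02, 2.5], [-1.34, 4.48], [0, 2.73], [-2.66, 2.66]. Speed limits (rad/s): [2.39, 2.39, 2.79, 3.14, 3.14, 3.14].

INTERFACE

Orientations are given as a rotation vector (axis times angle).
In Python, from plant import robot gives the robot as it stands.
- The arm moves only by the tool apply_moves, never from a script. Its arguments are lists of equal length, an entry for each row: "delta_pos": the shift along the tool's x, y, z in cm, a list of three; "twist": the turn about the tool's z in rad. A call has 1 to 8 rows; each row shifts and turns the commanded pose from where the row before left it, along the tool's axes as they then stand; what a row does not reach is not made up. A row lasts 1/8 s, in which the tool goes at most 62.5 mm and 10.7 degrees, less where a joint would pass 70% of its speed; a pose out of reach is approached as far as the arm can. A call with a gripper value outside its range is refused whole. "gripper" is the finger opening in cm, from 0 to 9.3, set as the call begins (left out, the last holds). The fingers move at their own pace and stop on an object; "squeeze" is the grip in N (left out, the last holds). Time passes only in rows, so rows that do not move let the fingers close. It gives the time, the measured TCP pose, the force, the opening and the grip force at its end, in the units of the state.
- robot.read_state(): the state, without advancing time (a new reading comes with each control period).
- robot.read_camera(name): name is "scene" or "side" or "wrist"; returns a dict with "frame" (400x640x3 uint8, red, green, blue), "vertical_fov" (degrees; the focal length in pixels is half the picture's height over the tangent of half this angle, whatever the lens; pixels are square), "cx", "cy" (the principal point, pixels), "k1" (the pictures are not rectified: a ray, as slopes to the right and down, at radius r is drawn at 1 + k1 r^2 times it, then the intrinsics apply), "R" (3x3) and "t" (3): a world point X has camera coordinates R X + t. Camera axes: x right, y down, z forward; pixel columns grow to the right and rows downward; lengths in m; the calibration is good to about 2 mm. A picture is of the moment at which its call begins. There is no depth.
- robot.close_job(): hands the job in; it is judged then, once.
The state is a dict: "t": time; "q": joint angles; "dq": joint speeds; "joint_torque": joint torques, N m; "tool_pos": TCP position; "orientation": TCP orientation; "force": force on the tool from outside, world axes, zero at the start; "wrist_torque": the same for the moment, N m; "opening": finger opening in m; "gripper_force": force on a finger pad.
Only numpy, scipy, OpenCV 4.12 (cv2) and the standard library are available. Lean on these libraries where they do the work, as an engineer would, in place of code of your own. Each camera call takes 0.05 s, during which the arm holds its last target. There are 200 camera calls.

## Working session

There is one attempt and no reset: what is moved stays moved. The work goes in short steps, Python scripts to look and compute and a tool call to move; the robot and the scene stay as the last step left them, time stands still between calls to the robot, and variables do not carry over. Pictures are saved under pics/ and viewed, at most 10 in all, crops included, and the job is handed in when it is done.

Besides the shell and the picture viewer there is one more tool, called by a JSON object that holds its "api" and its "payload", one argument or row to a line. apply_moves: Moves the arm, as the interface text tells. Its arguments: {"type":"object","properties":{"delta_pos":{"type":"array"},"twist":{"type":"array"},"gripper":{"type":"number"},"squeeze":{"type":"number"}},"required":["delta_pos","twist"]}

```bash
mkdir -p pics; ls; cat > h.py <<'E'
import numpy as np, cv2
from plant import robot
def cam(n,save=None):
    c=robot.read_camera(n); c={**c}
    if save: cv2.imwrite('pics/'+save,c['frame'][:,:,::-1])
    f=200/np.tan(np.radians(c['vertical_fov'])/2)
    c['K']=np.array([[f,0,c['cx']],[0,f,c['cy']],[0,0,1.]]); c['d']=np.array([c['k1'],0,0,0.])
    c['R']=np.array(c['R']);c['t']=np.array(c['t']); c.update(C=-c['R'].T@c['t'])
    return c
def ray(c,uv):
    p=cv2.undistortPoints(np.array(uv,float).reshape(-1,1,2),c['K'],c['d']).reshape(-1,2)
    return np.c_[p,np.ones(len(p))]@c['R']
def onplane(c,uv,z):
    r=ray(c,uv); return c['C']+r*((z-c['C'][2])/r[:,2:])
def proj(c,X):
    return cv2.projectPoints(np.array(X,float).reshape(-1,1,3),cv2.Rodrigues(c['R'])[0],c['t'],c['K'],c['d'])[0].reshape(-1,2)
def tri(obs): # [(c,uv)]
    A=np.zeros((3,3));b=np.zeros(3)
    for c,uv in obs:
        r=ray(c,[uv])[0]; r/=np.linalg.norm(r); P=np.eye(3)-np.outer(r,r); A+=P; b+=P@c['C']
    return np.linalg.solve(A,b)
E
python3 - <<'E'
from h import *
s=robot.read_state(); print(s, robot.tips_ahead)
for n in('scene','side','wrist'):
    c=cam(n,n+'0.png'); print(n,c['C'],c['vertical_fov'],c['k1'],c['R'][2])
E
```

```text
pics
{'t': 0.0, 'q': array([-8.54073270e-02,  1.31130098e-01,  1.48927600e+00, -2.08395505e-05,
        1.52298702e+00, -8.53778976e-02]), 'dq': array([-0.00137738,  0.00071267, -0.00177908, -0.00141815, -0.00175468,
        0.00046929]), 'joint_torque': array([-1.61290725e-03, -5.59853125e+01, -4.91755986e+01,  7.67333270e-02,
        3.59135563e-02, -2.97389461e-04]), 'tool_pos': array([5.99481176e-01, 5.50019981e-05, 2.42607759e-01]), 'orientation': array([-2.22050838e+00, -2.22044529e+00,  1.84616868e-03]), 'force': array([0.34906123, 0.04477609, 0.31070281]), 'wrist_torque': array([-0.03852291,  0.02125424, -0.07398075]), 'gripper_force': 0.0, 'opening': 0.09272977424293814} 0.025
scene [ 1.29793469 -0.1647025   1.22015022] 44.2048039813656 -0.0976193316180426 [-0.57329706  0.09777618 -0.81349265]
side [0.31993794 0.71998882 0.99418483] 52.68939838689494 -0.02510633092769558 [ 0.19237368 -0.6388075  -0.74492774]
wrist [0.60019472 0.08425513 0.38317722] 69.51535941674992 -0.04491549460455628 [-0.00247388 -0.30048827 -0.9537823 ]
```

View pics/scene0.png

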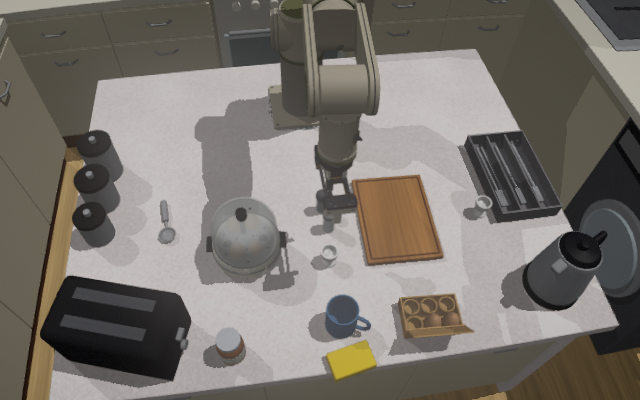

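View pics/side0.png

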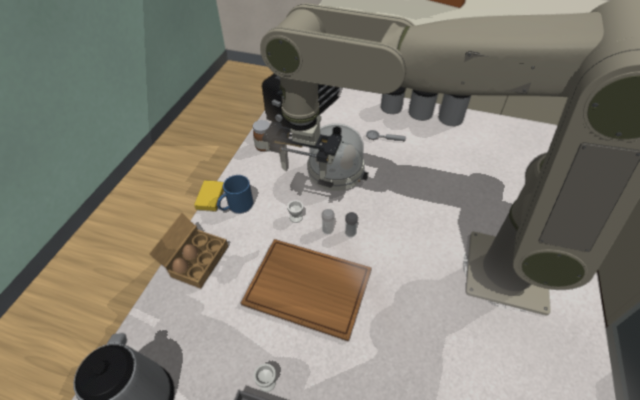

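The scene view shows the domed cooker with its knob at about (241,214), lugs at (210,243) and (283,239), and the board's corners at about (353,180), (418,176), (441,257), (364,262). The shakers stand at about (328,220), the egg cups at (330,255) and (482,205), and the spoon at (166,222). In the side view the gripper hides part of the dome, and the board's corners are at (277,243), (371,268), (348,335), (243,304).

```bash
python3 - <<'E'
from h import *
for n,roi in(('scene',(340,165,455,275)),('side',(235,235,380,345))):
    c=cam(n); hsv=cv2.cvtColor(c['frame'],cv2.COLOR_RGB2HSV)
    m=((hsv[...,1]>85)&(hsv[...,0]<25)).astype(np.uint8)
    z=np.zeros_like(m); x0,y0,x1,y1=roi; z[y0:y1,x0:x1]=m[y0:y1,x0:x1]
    k=max(cv2.findContours(z,cv2.RETR_EXTERNAL,cv2.CHAIN_APPROX_NONE)[0],key=cv2.contourArea)
    P=onplane(c,k.reshape(-1,2),.018)[:,:2].astype(np.float32)
    r=cv2.minAreaRect(P); print(n,'board',r, cv2.boxPoints(r).round(3).tolist())
    if n=='scene':
        g=c['frame'].max(2); d=np.zeros_like(g); d[200:232,225:258]=(g[200:232,225:258]<60)
        nb,l,st,ce=cv2.connectedComponentsWithStats(d); i=1+np.argmax(st[1:,4]); print(st[i],ce[i],onplane(c,[ce[i]],.186))
        print('lugs',onplane(c,[(210,243),(283,239)],.045))
        print('shak',onplane(c,[(328,228)],.0),onplane(c,[(330,260),(482,212)],0),onplane(c,[(328,205)],.086))
        cv2.imwrite('pics/s1.png',cv2.resize(c['frame'][170:290,190:350,::-1],None,fx=5,fy=5,interpolation=cv2.INTER_CUBIC))
    else: 
        print('side shak base',onplane(c,[(328,232),(351,234)],0),'cups',onplane(c,[(296,219),(265,384)],0))
E
```

```text
scene board ((0.5282611846923828, 0.2113540917634964), (0.2182876169681549, 0.3016624450683594), 87.87757873535156) [[0.37299999594688416, 0.1080000028014183], [0.675000011920929, 0.09700000286102295], [0.6830000281333923, 0.3149999976158142], [0.38199999928474426, 0.32600000500679016]]Traceback (most recent call last):
  File "<stdin>", line 11, in <module>
    return _wrapfunc(a, 'argmax', axis=axis, out=out, **kwds)
    return bound(*args, **kwds)
ValueError: attempt to get argmax of an empty sequence
```

```bash
python3 - <<'E'
from h import *
c=cam('scene'); g=c['frame'].max(2); print(g[205:225:2,228:256:2])
for T in (65,75,85):
    d=np.zeros_like(g); d[200:226,225:258]=(g[200:226,225:258]<T)
    nb,l,st,ce=cv2.connectedComponentsWithStats(d)
    if nb>1: i=1+np.argmax(st[1:,4]); print(T,st[i],ce[i],onplane(c,[ce[i]],.186))
print('lugs',onplane(c,[(210,243),(283,239)],.045))
print('shak',onplane(c,[(328,228)],.0),onplane(c,[(330,260),(482,212)],0),onplane(c,[(328,205)],.086))
cv2.imwrite('pics/s1.png',cv2.resize(c['frame'][170:290,190:350,::-1],None,fx=5,fy=5,interpolation=cv2.INTER_CUBIC))
c=cam('side')
print('side shak base',onplane(c,[(328,232),(351,234)],0),'cups',onplane(c,[(296,219),(265,384)],0))
E
```

```text
[[128 128 128 127 127 128 128 129 129 129 129 129 130 130]
 [128 128 128 127 127 114 107 100 123 129 126 119 130 131]
 [129 129 128 128  89  63  62  62  69 121 123 107 130 129]
 [130 129 129 123  63  62  62  63  63  96 122 127 130 130]
 [130 130 129 120  63  62  63  63  62  95 142 142 139 133]
 [135 133 132 130  63  62  62  63  62  76 155 154 153 151]
 [133 147 153 152  76  61  61  60  61 100 156 156 154 152]
 [151 155 156 154 141  65  62  61  63 137 156 157 156 154]
 [155 156 157 154 153 131  90  94 129 156 157 156 156 154]
 [155 156 156 154 153 150 139 139 141 155 157 156 156 154]]
65 [236 208  10  13 103] [240.52427184 213.95145631] [[ 0.57399339 -0.23020396  0.186     ]]
75 [236 208  10  13 112] [240.63392857 213.94642857] [[ 0.5740159  -0.22992619  0.186     ]]
85 [235 208  12  13 119] [240.58823529 213.87394958] [[ 0.57377639 -0.23002775  0.186     ]]
lugs [[ 0.56166689 -0.32951386  0.045     ]
 [ 0.5762644  -0.12689862  0.045     ]]
shak [[0.52913702 0.00998746 0.        ]] [[ 0.63588281 -0.00192548  0.        ]
 [ 0.53758256  0.48781348  0.        ]] [[0.50702096 0.01030243 0.086     ]]
side shak base [[0.5228912  0.01594181 0.        ]
 [0.45406205 0.00252836 0.        ]] cups [[ 0.6329764  -0.00262108  0.        ]
 [ 0.53658036  0.47959268  0.        ]]
```

View pics/s1.png

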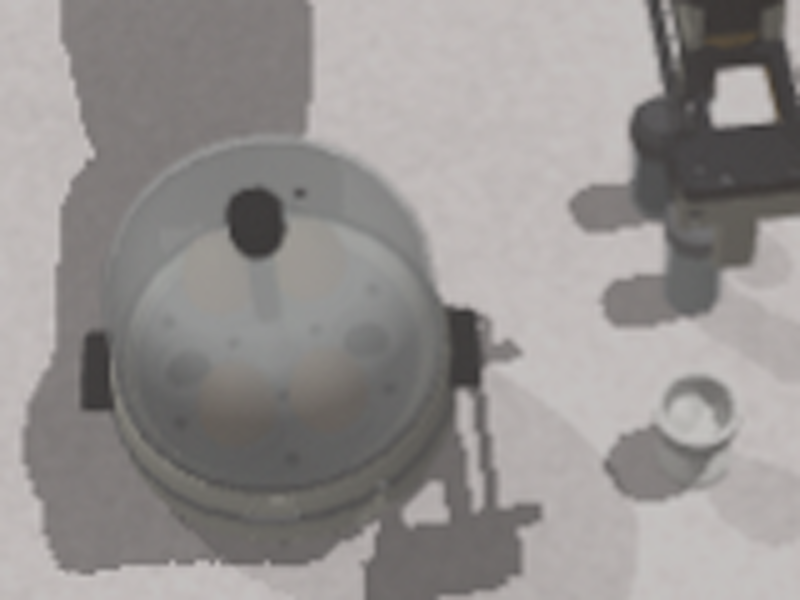

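The enlarged view shows the knob at scene pixel (240.6,214). The two empty cups, at about (227,244) and (263,238), lie near the lug line. I'm moving above the knob.

{"api": "apply_moves", "payload": {
  "delta_pos": [
    [-2.9,-0.3,-0.3],
    [-2.9,-0.3,-0.3],
    [-2.9,-0.3,-0.3],
    [-2.9,-0.3,-0.3],
    [-2.9,-0.3,-0.3],
    [-2.9,-0.3,-0.3],
    [-2.9,-0.4,-0.2],
    [-2.7,-0.4,0]
  ],
  "twist": [0,0,0,0,0,0,0,0],
  "gripper": 9.3
}}

```text
t: 1.3
tool_pos: [0.5739, -0.231, 0.2638]
orientation: [2.221, 2.221, 0.0]
force: [-0.2, 0.2, 0.0]
opening: 0.093
gripper_force: 0.0
```

```bash
python3 - <<'E'
from h import *
s=robot.read_state(); print(s['t'],s['tool_pos'],s['orientation'])
c=cam('wrist','w1.png'); print(c['C'], proj(c,[[.574,-.23,.186]]), proj(c,[s['tool_pos']]))
c=cam('side'); u=proj(c,[[.574,-.23,.186]])[0]; print(u)
E
```

```text
1.3 [ 0.57385622 -0.23104     0.26380394] [2.22146046e+00 2.22105086e+00 1.08928776e-04]
[ 0.57426987 -0.14680007  0.40426987] [[316.98985386 215.38995434]] [[316.63493465 267.20292328]]
[335.5902589  131.51833909]
```

View pics/w1.png

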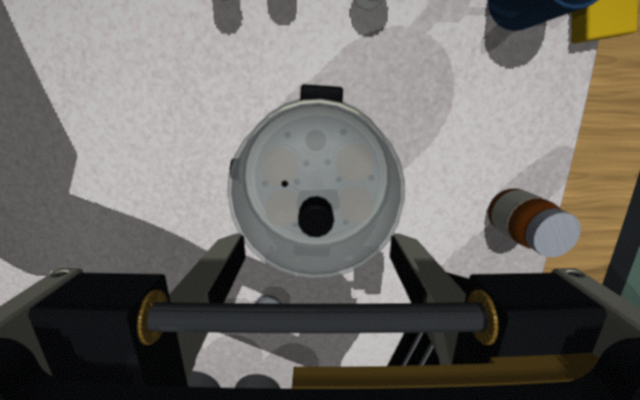

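The wrist view shows the knob at (316,217), 2 px from the prediction of (317,215), so I'm descending and gripping.

{"api": "apply_moves", "payload": {
  "delta_pos": [
    [0.1,0,1.2],
    [0,0,1.2],
    [0,0,1.2],
    [0,0,1.1],
    [0,0,1.0],
    [0,0,0.7],
    [0,0,0.3],
    [0,0,0]
  ],
  "twist": [0,0,0,0,0,0,0,0]
}}

```text
t: 2.4
tool_pos: [0.574, -0.229, 0.1967]
orientation: [2.221, 2.221, 0.0]
force: [0.1, 0.1, 0.1]
opening: 0.0927
gripper_force: 0.0
```

{"api": "apply_moves", "payload": {
  "delta_pos": [
    [0,0,0],
    [0,0,0],
    [0,0,0],
    [0,0,0],
    [0,0,0],
    [0,0,0]
  ],
  "twist": [0,0,0,0,0,0],
  "gripper": 2,
  "squeeze": 25
}}

```text
t: 3.15
tool_pos: [0.574, -0.229, 0.1966]
orientation: [-2.221, -2.221, 0.0]
force: [0.3, 0.4, -0.9]
opening: 0.0377
gripper_force: 0.0
```

{"api": "apply_moves", "payload": {
  "delta_pos": [
    [0,0,0],
    [0,0,0],
    [0,0,0],
    [0,0,0]
  ],
  "twist": [0,0,0,0]
}}

```text
t: 3.65
tool_pos: [0.574, -0.229, 0.1966]
orientation: [-2.221, -2.221, -0.0]
force: [-0.4, 0.7, -0.4]
opening: 0.028
gripper_force: 25.0
```

{"api": "apply_moves", "payload": {
  "delta_pos": [
    [0,0,-0.3],
    [0,0,-0.7],
    [0,0,-1],
    [0,0,-1],
    [0,0,-1],
    [0,0,0]
  ],
  "twist": [0,0,0,0,0,0]
}}

```text
t: 4.4
tool_pos: [0.5747, -0.2293, 0.2383]
orientation: [2.22, 2.22, 0.001]
force: [0.3, -0.2, -1.4]
opening: 0.0282
gripper_force: 25.0
```

{"api": "apply_moves", "payload": {
  "delta_pos": [
    [0,0,-0.7],
    [0,0,-1.3],
    [0,0,-1.5],
    [0,0,-1.5],
    [0,0,-1.5],
    [0,0,-1.3],
    [0,0,-0.7],
    [0,0,0]
  ],
  "twist": [0,0,0,0,0,0,0,0]
}}

```text
t: 5.4
tool_pos: [0.5742, -0.2291, 0.3223]
orientation: [2.221, 2.221, 0.0]
force: [-0.5, -0.2, -1.9]
opening: 0.0278
gripper_force: 25.0
```

```bash
python3 - <<'E'
from h import *
s=robot.read_state(); print(s['t'],s['tool_pos'],s['force'],s['opening'])
a=cam('scene')['frame'][150:290,170:350]; b=cam('side')['frame'][60:200,240:420]
cv2.imwrite('pics/l1.png',cv2.resize(np.hstack([a,b])[:,:,::-1],(800,311),interpolation=cv2.INTER_CUBIC))
E
```

```text
5.4 [ 0.57421706 -0.2290915   0.32225369] [-0.50509002 -0.23339084 -1.9069505 ] 0.02784522606664691
```

View pics/l1.png

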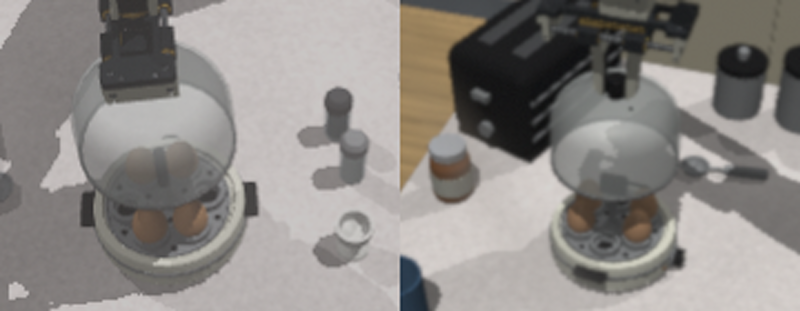

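The dome hangs level, with its rim clear above the rack's grip. The four eggs are in their cups. I'm carrying it to the board.

{"api": "apply_moves", "payload": {
  "delta_pos": [
    [1,-0.1,0],
    [2,-0.2,0],
    [3,-0.3,0],
    [3.5,-0.4,0],
    [3.5,-0.4,0],
    [3.5,-0.4,0],
    [3.5,-0.4,0],
    [3.5,-0.4,0]
  ],
  "twist": [0,0,0,0,0,0,0,0]
}}

```text
t: 6.5
tool_pos: [0.5471, 0.0085, 0.3216]
orientation: [-2.22, -2.222, -0.0]
force: [-0.3, 0.4, -1.4]
opening: 0.028
gripper_force: 25.0
```

{"api": "apply_moves", "payload": {
  "delta_pos": [
    [3.5,-0.4,0],
    [3.5,-0.4,0],
    [3.5,-0.4,0],
    [3.5,-0.3,0],
    [3,-0.3,0],
    [2,-0.2,0],
    [1,0,0],
    [0.5,0,0]
  ],
  "twist": [0,0,0,0,0,0,0,0]
}}

```text
t: 7.5
tool_pos: [0.5279, 0.2113, 0.3216]
orientation: [2.221, 2.222, -0.0]
force: [0.4, -0.8, -1.2]
opening: 0.0281
gripper_force: 25.0
```

{"api": "apply_moves", "payload": {
  "delta_pos": [
    [0,0,0.7],
    [0,0,1.5],
    [0,0,2.2],
    [0,0,2.5],
    [0,0,2.5],
    [0,0,2.2],
    [0,0,1.6],
    [0,0,0.8]
  ],
  "twist": [0,0,0,0,0,0,0,0]
}}

```text
t: 8.5
tool_pos: [0.5274, 0.2105, 0.18]
orientation: [-2.221, -2.22, 0.003]
force: [0.5, -0.4, -1.3]
opening: 0.0282
gripper_force: 25.0
```

{"api": "apply_moves", "payload": {
  "delta_pos": [
    [0,0,0.4],
    [0,0,0.4],
    [0,0,0.4],
    [0,0,0.4],
    [0,0,0.3],
    [0,0,0.2],
    [0,0,0.1],
    [0,0,0.1]
  ],
  "twist": [0,0,0,0,0,0,0,0]
}}

```text
t: 9.5
tool_pos: [0.5281, 0.211, 0.1587]
orientation: [2.221, 2.221, 0.0]
force: [-0.5, -0.3, -1.7]
opening: 0.0284
gripper_force: 25.0
```

{"api": "apply_moves", "payload": {
  "delta_pos": [
    [0,0,0.1],
    [0,0,0.1],
    [0,0,0.1],
    [0,0,0]
  ],
  "twist": [0,0,0,0]
}}

```text
t: 10.0
tool_pos: [0.5279, 0.211, 0.1555]
orientation: [-2.221, -2.221, 0.0]
force: [-0.4, 0.1, -1.7]
opening: 0.0281
gripper_force: 25.0
```

{"api": "apply_moves", "payload": {
  "delta_pos": [
    [0,0,0.1],
    [0,0,0.1],
    [0,0,0.1],
    [0,0,0]
  ],
  "twist": [0,0,0,0]
}}

```text
t: 10.5
tool_pos: [0.528, 0.2111, 0.1527]
orientation: [-2.221, -2.221, -0.0]
force: [-1.7, 0.1, -0.2]
opening: 0.0278
gripper_force: 25.0
```

{"api": "apply_moves", "payload": {
  "delta_pos": [
    [0,0,0.05],
    [0,0,0.05],
    [0,0,0]
  ],
  "twist": [0,0,0]
}}

```text
t: 10.88
tool_pos: [0.5281, 0.2112, 0.1523]
orientation: [2.221, 2.221, 0.001]
force: [-3.5, -1.0, 4.3]
opening: 0.028
gripper_force: 25.0
```

{"api": "apply_moves", "payload": {
  "delta_pos": [
    [0,0,0],
    [0,0,0],
    [0,0,0],
    [0,0,0],
    [0,0,0]
  ],
  "twist": [0,0,0,0,0],
  "gripper": 7
}}

```text
t: 11.5
tool_pos: [0.528, 0.211, 0.1516]
orientation: [-2.221, -2.221, 0.0]
force: [0.0, 0.0, 0.3]
opening: 0.0691
gripper_force: 0.0
```

{"api": "apply_moves", "payload": {
  "delta_pos": [
    [0,0,-0.5],
    [0,0,-1],
    [0,0,-2],
    [0,0,-3],
    [0,0,-3],
    [0,0,-3],
    [0,0,-2],
    [0,0,-1]
  ],
  "twist": [0,0,0,0,0,0,0,0]
}}

```text
t: 12.5
tool_pos: [0.5285, 0.2112, 0.3087]
orientation: [2.221, 2.221, 0.003]
force: [0.8, 0.6, -0.6]
opening: 0.0702
gripper_force: 0.0
```

```bash
python3 - <<'E'
from h import *
s=robot.read_state(); print(s['t'],s['tool_pos'],s['force'],s['opening'])
c=cam('scene'); d=cam('side'); X=[[.574,-.23,.137]]
u=proj(c,X)[0].astype(int); v=proj(d,X)[0].astype(int); print(u,v)
a=c['frame'][u[1]-40:u[1]+60,u[0]-50:u[0]+50]; b=d['frame'][v[1]-40:v[1]+60,v[0]-50:v[0]+50]
np.savez('r1',a=c['frame'],b=d['frame'])
bd=c['frame'][120:280,320:480]
R=lambda i,s:cv2.resize(i,(s,s),interpolation=cv2.INTER_CUBIC)
cv2.imwrite('pics/r1.png',np.hstack([R(a,300),R(b,300),R(bd,200).repeat(1,0) if 0 else R(bd,300)[:, :200]])[:,:,::-1])
E
```

```text
12.5 [0.52848048 0.21117325 0.30874521] [ 0.84806149  0.62167668 -0.64331701] 0.07021275047319259
[242 224] [335 143]
```

View pics/r1.png

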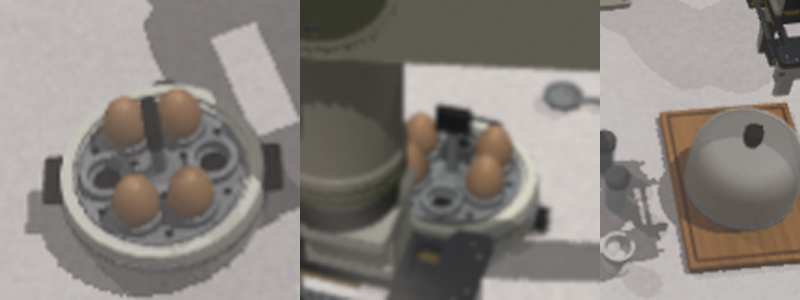

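The dome stands on the board, clear of its edges. The rack has its grip at scene pixel (242,226), four eggs around it, and its two empty cups left and right, slightly turned.

```bash
cat >> h.py <<'E'
def eggs(c,ctr,w=60,z=.088):
    u=proj(c,[[*ctr,z]])[0].astype(int); hsv=cv2.cvtColor(c['frame'],cv2.COLOR_RGB2HSV)
    m=((hsv[...,1]>75)&(hsv[...,0]<20)).astype(np.uint8); k=np.zeros_like(m)
    y0,x0=max(u[1]-w,0),max(u[0]-w,0); k[y0:u[1]+w,x0:u[0]+w]=m[y0:u[1]+w,x0:u[0]+w]
    k=cv2.morphologyEx(k,cv2.MORPH_OPEN,np.ones((3,3),np.uint8))
    n,l,st,ce=cv2.connectedComponentsWithStats(k); o=1+np.argsort(-st[1:,4])[:4]
    P=onplane(c,ce[o],z)[:,:2]; print(st[o].tolist()); print(P.round(4).tolist(),'mean',P.mean(0).round(4))
    q=P-P.mean(0); th=np.arctan2(q[:,1],q[:,0])
    # model angles +-29.7deg, 180+-29.7 -> doubled-angle mean gives rack x axis
    a=np.angle(np.mean(np.exp(2j*th)))/2; print('rack x yaw deg',np.degrees(a)); return P,a
E
python3 - <<'E'
from h import *
c=cam('scene'); eggs(c,(.574,-.23),w=45)
f=c['frame'].copy(); g=f.max(2).astype(int); print(g[210:240:2,232:254:2])
E
```

```text
[[230, 243, 15, 13, 153], [249, 240, 14, 13, 151], [245, 214, 13, 13, 140], [227, 217, 13, 12, 122]]
[[0.6172, -0.2525], [0.6151, -0.2035], [0.5306, -0.2083], [0.5314, -0.258]] mean [ 0.5736 -0.2306]
rack x yaw deg 3.0245578506156283
[[189 191 190 193 189 188 171 156 110 123 128]
 [189 190 190 192 191 181 153 161 160 153 160]
 [188 190 193 193 193 193 183 176 157 161 157]
 [164 167 177 153 103  84 133 128 153 167 167]
 [169 166 150 133  68  67  97 130 142 150 150]
 [159 160 148 130  68  68  88 123 132 138 139]
 [143 143 142 127  67  67  75 113 121 125 128]
 [131 134 135 128  66  66  71 105 109 115 119]
 [120 125 125 123  69  67  66 101 101 106 108]
 [110 115 116 113  76  65  63  86  95  96  97]
 [101 103 103  96  96  64  63  76  86  85 105]
 [ 91  90  94 108  90  63  63  73  81  81  80]
 [ 89 111  94  84 103  77  74 100 105 110 102]
 [ 93  87  97 118 127  99  81  94 122 126  82]
 [ 88  92  67 107 126 100  82  89 118 126 116]]
```

{"api": "apply_moves", "payload": {
  "delta_pos": [
    [-1,0.1,0],
    [-2.5,0.2,0],
    [-4,0.4,0],
    [-4,0.4,0],
    [-4,0.4,0],
    [-4,0.4,0],
    [-4,0.4,0],
    [-4,0.4,0]
  ],
  "twist": [0,0,0,0,0,0,0,0]
}}

```text
t: 13.65
tool_pos: [0.5543, -0.0658, 0.3053]
orientation: [-2.221, -2.22, 0.002]
force: [0.2, -0.8, -0.0]
opening: 0.0696
gripper_force: 0.0
```

{"api": "apply_moves", "payload": {
  "delta_pos": [
    [-4,0.4,0],
    [-4,0.4,0],
    [-3.6,0.4,0],
    [-2.5,0.3,0],
    [-1.5,0.3,0],
    [-1,0.3,0],
    [0,0,0]
  ],
  "twist": [0,0,0,0,0,0,0]
}}

```text
t: 14.52
tool_pos: [0.5762, -0.2299, 0.3065]
orientation: [-2.221, -2.221, -0.0]
force: [-0.3, -0.1, -0.7]
opening: 0.07
gripper_force: 0.0
```

```bash
python3 - <<'E'
from h import *
s=robot.read_state(); print(s['t'],s['tool_pos'],s['orientation'],s['q'])
c=cam('wrist','w2.png'); print(proj(c,[[.574,-.23,.153]])); eggs(c,(.574,-.23),w=110)
E
```

```text
14.525 [ 0.57621867 -0.22990552  0.30649039] [-2.22114260e+00 -2.22131940e+00 -2.70379282e-05] [-4.62321230e-01  1.68848040e-01  1.33241722e+00  1.11083237e-04
  1.64060418e+00 -4.62393094e-01]
[[314.88976743 191.01436389]]
[[333, 141, 32, 33, 844], [266, 144, 32, 34, 839], [333, 178, 32, 33, 815], [270, 181, 31, 33, 784]]
[[0.6153, -0.2043], [0.5317, -0.2087], [0.6174, -0.2527], [0.5341, -0.257]] mean [ 0.5746 -0.2307]
rack x yaw deg 2.9247430936531256
```

View pics/w2.png

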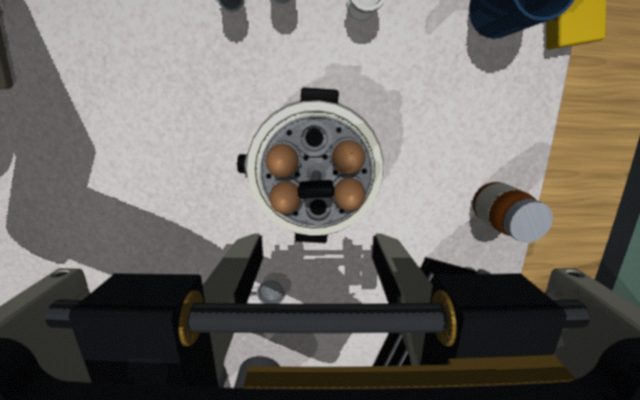

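The wrist view shows the grip at (316,188) between the eggs at (282,161), (349,157), (285,197), (349,195). Both views put the rack at (0.574,-0.2307) with its x axis at +3°, so I'm turning the tool by +1.52 rad.

{"api": "apply_moves", "payload": {
  "delta_pos": [
    [0,-0.2,0],
    [0,0,0],
    [0,0,0],
    [0,0,0],
    [0,0,0],
    [0,0,0],
    [0,0,0],
    [0,0,0]
  ],
  "twist": [0.17,0.17,0.17,0.17,0.17,0.17,0.17,0.17]
}}

```text
t: 15.58
tool_pos: [0.5742, -0.2288, 0.3069]
orientation: [-3.125, -0.324, -0.0]
force: [0.7, 0.1, 0.0]
opening: 0.0701
gripper_force: 0.0
```

{"api": "apply_moves", "payload": {
  "delta_pos": [
    [0,0,0.5],
    [0,0,1.5],
    [0,0,2],
    [0,0,2],
    [0,0,1.5],
    [0,0,0.5],
    [0,0,0],
    [0,0,0]
  ],
  "twist": [0.16,0,0,0,0,0,0,0]
}}

```text
t: 16.58
tool_pos: [0.5745, -0.2303, 0.2277]
orientation: [3.14, 0.08, 0.002]
force: [0.2, 0.6, -0.3]
opening: 0.07
gripper_force: 0.0
```

```bash
python3 - <<'E'
from h import *
from scipy.spatial.transform import Rotation as Ro
s=robot.read_state(); Rm=Ro.from_rotvec(s['orientation']).as_matrix(); print(s['t'],s['tool_pos'],s['q']); print(Rm.round(3))
c=cam('wrist','w3.png'); print(proj(c,[[.574,-.2307,.153]]))
u=proj(c,[[.574,-.2307,.153]])[0].astype(int); g=c['frame'].max(2)
d=np.zeros_like(g); d[u[1]-45:u[1]+45,u[0]-60:u[0]+60]=g[u[1]-45:u[1]+45,u[0]-60:u[0]+60]<70
n,l,st,ce=cv2.connectedComponentsWithStats(d); i=1+np.argmax(st[1:,4]); print(st[i],ce[i],onplane(c,[ce[i]],.147))
e=c['frame'].copy(); cv2.imwrite('pics/w3.png',e[:,:,::-1])
eggs(c,(.574,-.2307),w=150)
E
```

```text
16.575 [ 0.57446271 -0.23025316  0.22767413] [-4.64032223e-01  1.86853990e-01  1.45483529e+00  2.00106256e-07
  1.49833157e+00  1.05591197e+00]
[[ 0.999  0.051  0.001]
 [ 0.051 -0.999 -0.001]
 [ 0.001  0.001 -1.   ]]
[[317.56427387 219.1053724 ]]
[ 288  174   89   70 3146] [340.13350286 204.45581691] [[ 0.58525483 -0.24845612  0.147     ]]
[[322, 131, 43, 44, 1427], [273, 132, 42, 42, 1405], [277, 211, 37, 42, 1209], [324, 211, 38, 41, 1190]]
[[0.6194, -0.2537], [0.6168, -0.2056], [0.533, -0.2093], [0.5357, -0.2588]] mean [ 0.5762 -0.2318]
rack x yaw deg 3.0368184814251133
```

View pics/w3.png

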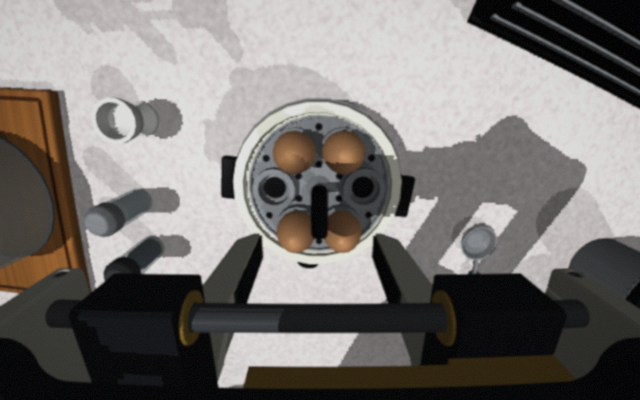

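The wrist view shows the grip at (319,212), aligned with the tool and centred within about 1 mm, with the empty cups on either side where the fingers will come down. I'm descending 8.4 cm and gripping.

{"api": "apply_moves", "payload": {
  "delta_pos": [
    [0,0.1,0.8],
    [0,0,1.5],
    [0,0,1.5],
    [0,0,1.5],
    [0,0,1.3],
    [0,0,1],
    [0,0,0.6],
    [0,0,0.2]
  ],
  "twist": [0,0,0,0,0,0,0,0]
}}

```text
t: 17.62
tool_pos: [0.574, -0.231, 0.1424]
orientation: [-3.14, -0.08, 0.0]
force: [0.1, 0.5, 0.2]
opening: 0.07
gripper_force: 0.0
```

{"api": "apply_moves", "payload": {
  "delta_pos": [
    [0,0,0],
    [0,0,0],
    [0,0,0],
    [0,0,0],
    [0,0,0],
    [0,0,0],
    [0,0,0],
    [0,0,0]
  ],
  "twist": [0,0,0,0,0,0,0,0],
  "gripper": 3,
  "squeeze": 35
}}

```text
t: 18.62
tool_pos: [0.5741, -0.231, 0.1426]
orientation: [-3.141, -0.08, -0.0]
force: [0.2, -0.2, 0.3]
opening: 0.0296
gripper_force: 0.0
```

{"api": "apply_moves", "payload": {
  "delta_pos": [
    [0,0,0],
    [0,0,0],
    [0,0,0],
    [0,0,0],
    [0,0,0]
  ],
  "twist": [0,0,0,0,0],
  "gripper": 0.5,
  "squeeze": 10
}}

```text
t: 19.25
tool_pos: [0.5741, -0.2311, 0.1427]
orientation: [3.14, 0.08, 0.0]
force: [-0.3, -1.6, -0.5]
opening: 0.014
gripper_force: 10.0
```

{"api": "apply_moves", "payload": {
  "delta_pos": [
    [0,0,0],
    [0,0,0],
    [0,0,0],
    [0,0,0]
  ],
  "twist": [0,0,0,0],
  "gripper": 0.5,
  "squeeze": 40
}}

```text
t: 19.75
tool_pos: [0.5741, -0.2311, 0.1427]
orientation: [3.14, 0.08, 0.0]
force: [2.1, -2.9, -0.5]
opening: 0.0137
gripper_force: 40.0
```

{"api": "apply_moves", "payload": {
  "delta_pos": [
    [0,0,-0.1],
    [0,0,-0.2],
    [0,0,-0.4],
    [0,0,-0.5],
    [0,0,-0.5],
    [0,0,-0.3],
    [0,0,-0.1],
    [0,0,0]
  ],
  "twist": [0,0,0,0,0,0,0,0]
}}

```text
t: 20.75
tool_pos: [0.574, -0.231, 0.1636]
orientation: [-3.141, -0.08, 0.0]
force: [0.1, -0.2, -4.2]
opening: 0.014
gripper_force: 40.0
```

{"api": "apply_moves", "payload": {
  "delta_pos": [
    [0,0,-0.2],
    [0,0,-0.4],
    [0,0,-0.6],
    [0,0,-0.8],
    [0,0,-0.8],
    [0,0,-0.8],
    [0,0,-0.8],
    [0,0,-0.8]
  ],
  "twist": [0,0,0,0,0,0,0,0]
}}

```text
t: 21.75
tool_pos: [0.5741, -0.231, 0.2162]
orientation: [3.141, 0.08, 0.0]
force: [-0.5, -0.7, -3.6]
opening: 0.0135
gripper_force: 40.0
```

{"api": "apply_moves", "payload": {
  "delta_pos": [
    [0,0,-0.8],
    [0,0,-0.8],
    [0,0,-0.8],
    [0,0,-0.8],
    [0,0,-0.7],
    [0,0,-0.5],
    [0,0,-0.3],
    [0,0,-0.1]
  ],
  "twist": [0,0,0,0,0,0,0,0]
}}

```text
t: 22.75
tool_pos: [0.5741, -0.231, 0.2637]
orientation: [3.141, 0.08, 0.0]
force: [-0.6, -0.4, -4.2]
opening: 0.0138
gripper_force: 40.0
```

{"api": "apply_moves", "payload": {
  "delta_pos": [
    [0,0,0],
    [0,0,0],
    [0,0,0],
    [0,0,0],
    [0,0,0],
    [0,0,0],
    [0,0,0],
    [0,0,0]
  ],
  "twist": [0,0,0,0,0,0,0,0]
}}

```text
t: 23.75
tool_pos: [0.5741, -0.231, 0.2637]
orientation: [3.141, 0.08, 0.0]
force: [-0.7, -0.9, -4.2]
opening: 0.0138
gripper_force: 40.0
```

```bash
python3 - <<'E'
from h import *
s=robot.read_state(); print(s['t'],s['tool_pos'],s['force'],s['wrist_torque'],s['opening'])
a=cam('scene')['frame'][110:290,170:470]; b=cam('side')['frame'][60:240,220:420]
cv2.imwrite('pics/f1.png',cv2.resize(np.hstack([a,b])[:,:,::-1],(800,288),interpolation=cv2.INTER_CUBIC))
E
```

```text
23.75 [ 0.57406859 -0.23099204  0.2636602 ] [-0.74836934 -0.88269594 -4.19820459] [-0.00665286  0.1066161   0.03157838] 0.013820780367523449
```

View pics/f1.png

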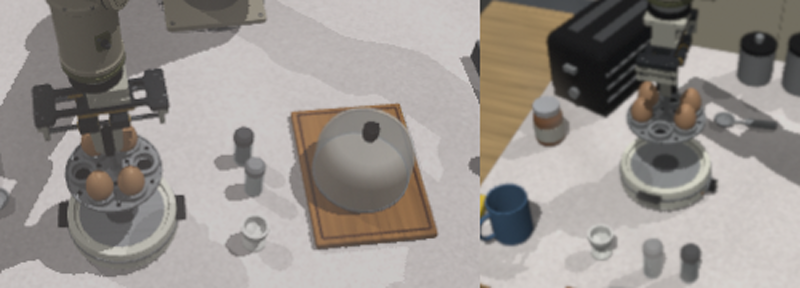

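The rack hangs level about 12 cm above its seat, with all four eggs in their cups. The dome stands on the board and the bystanders look untouched. I'll hold for another two seconds and then hand in.

{"api": "apply_moves", "payload": {
  "delta_pos": [
    [0,0,0],
    [0,0,0],
    [0,0,0],
    [0,0,0],
    [0,0,0],
    [0,0,0],
    [0,0,0],
    [0,0,0]
  ],
  "twist": [0,0,0,0,0,0,0,0]
}}

```text
t: 24.85
tool_pos: [0.5741, -0.231, 0.2636]
orientation: [3.141, 0.08, 0.0]
force: [0.3, 0.5, -4.3]
opening: 0.0137
gripper_force: 40.0
```

{"api": "apply_moves", "payload": {
  "delta_pos": [
    [0,0,0],
    [0,0,0],
    [0,0,0],
    [0,0,0],
    [0,0,0],
    [0,0,0],
    [0,0,0],
    [0,0,0]
  ],
  "twist": [0,0,0,0,0,0,0,0]
}}

```text
t: 25.85
tool_pos: [0.5741, -0.231, 0.2636]
orientation: [-3.141, -0.08, 0.0]
force: [0.5, -0.2, -3.3]
opening: 0.0137
gripper_force: 40.0
```

```bash
python3 -c "
from plant import robot
print(robot.close_job())"
```

```text
the job is handed in; nothing more can be done
None
```

I handed the job in at about 26 s: the dome stands rim down on the middle of the board, and the gripper holds the rack level about 12 cm above its seat over the cooker, with all four eggs in their cups (`close_job` returned no verdict).

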